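# Release a glued ship hull from a wedge clamp

### The arm

A 7-joint arm with a two-finger parallel gripper is mounted at the origin on a cart in front of the work surface, level with it; the furniture and walls round the work are solid. World frame = base frame: x ahead of the robot, y to its left, z up, the work surface at z = 0. Lengths are in m, angles in rad, forces in N, time in s.
With the tool pointing down it reaches from about 0.425 to 0.925 m from the base axis. Payload 6.8 kg.
Tool frame: the origin (TCP) lies where the fingers leave the gripper's body, on its centre line; the fingertips stand 73 mm ahead of it and the grasp point (between the pads) lies 54 mm ahead of it; z points along the fingers, y is the line along which they close (so a half turn about z gives the same grasp; the last joint's range is limited). The gripper opens to 85 mm and grips with 20 to 120 N. Pads are 22 mm wide; open, the fingers measure 114 mm over their backs; the gripper's body (76 mm by 85 mm) begins 54 mm behind the grasp point. The pads swing forward as they close: fully open they stand 13 mm farther back than shut.
Start: joints at [1.119, 0.477, 0.022, 1.555, -0.011, 1.109, -0.083], TCP at [0.228, -0.636, 0.304] pointing down, gripper open.
Joint ranges: [-2.96, 2.96], [-0.34, 2.1], [-1.41, 1.46], [0.24, 2.44], [-1.37, 4.51], [0.17, 1.92], [-2.96, 2.96]. Speed limits (rad/s): [2.39, 2.39, 3.14, 3.14, 3.14, 3.14, 3.14].

### API

Orientations are given as a rotation vector (axis times angle).
In Python, from bench import r, grab_frame, camera_info gives the robot as it stands.
- The arm moves only by the shell command python3 -m pendant [OPENING] [FORCE], which reads ROWS from standard input. ROWS is a JSON object with one list for each field, all of the same length, 1 to 5, a row being the entries at one place: sx, sy, sz (the shift in normalised numbers (1 is 250 mm)), rx, ry, rz (a rotation vector in shares of 2 pi rad (1.0 is 2 pi rad)); each row is the pose to reach, as a shift and turn from the pose commanded when the command began, along the tool's axes at that moment; what a row does not reach only later rows make up. A row lasts 1/10 s, in which the tool goes at most 0.05 m and 0.15 rad, less where a joint would pass 70% of its speed; a pose out of reach is approached as far as the arm can. OPENING is the finger opening in m, set as the command begins (- or left out keeps the last). The fingers move at their own pace and stop on an object; FORCE is the grip in N (left out, the last holds). Time passes only in rows, so rows that do not move let the fingers close. It prints the time, the measured TCP pose, the force, the opening and the grip force at its end. Shift and turn numbers lie between -1 and 1, and a call with a number outside is refused. Input that does not fit is refused with a message, and nothing moves.
- r.get_obs(): the state, without advancing time (a new reading comes with each control period).
- grab_frame(name): name is "side" or "top"; returns (picture, depth): 384x512x3 uint8, blue, green, red; 384x512 float32, m along the optical axis (not along the pixel's ray), 0 where there is no reading.
- camera_info(name): a dict with "camera_matrix" (3x3 intrinsics, pixels), "R" (3x3) and "t" (3): a world point X has camera coordinates R X + t. Camera axes: x right, y down, z forward; pixel columns grow to the right and rows downward; lengths in m; the calibration is good to about 2 mm. A picture is of the moment at which its call begins. camera_info takes no time and is no camera call.
- r.hand_in(): hands the job in; it is judged then, once.
The state is a dict: "clock": time; "joints": joint angles; "qvel": joint speeds; "tau": joint torques, N m; "tcp_pos": TCP position; "orientation": TCP orientation; "contact_force": force on the tool from outside, world axes, zero at the start; "moment": the same for the moment, N m; "grip_width": finger opening in m; "gripper_force": force on a finger pad.
Only numpy, scipy, OpenCV 4.12 (cv2) and the standard library are available. Lean on these libraries where they do the work, as an engineer would, in place of code of your own. Each camera call takes 0.05 s, during which the arm holds its last target. There are 200 camera calls.

### The job

The glue has set, so release the model ship hull from the wooden gluing clamp. Draw the jammed wedge up out of its slot, where only its top edge stands proud, and set it down gently inside the open kit-box tray; do not drop it. Also push the clamp's sliding jaw, the block with the knob, all the way back to its stop. Leave the hull standing where it was clamped and do not disturb the things round about.

Things in the scene. Friction and masses are not known exactly. Their poses are not given: they have to be found in the camera images.
- clamp: Wooden gluing clamp, fixed to the worktop. Origin on the worktop, z up; it runs along its own y. Board 84 mm wide (x), 12 mm thick, from y -106 to +72 mm. Along y in mm: end block -106 to -80; wedge slot; sliding jaw to -5; hull -5 to +25; spring-pressed plate to +34 (top 52 mm over the worktop); fence +52 to +72. End block, jaw, fence and the slot's side cheeks all have flat tops at z = 60 mm.
- wedge: Loose brown hardwood wedge: 48 mm wide (x), 62 tall, 20 thick at the foot, 28 at the top (face y = -10 mm plumb, the other sloping from y = 10 to 18 mm), 60 to 100 g. Origin at its foot, z up. Starts jammed upright in the slot, parallel to the clamp, foot 16 mm over the worktop: its top 18 mm stand over the clamp's tops. Stands stably on its foot.
- wedge_top (a point): Middle of the wedge's top face, 62 mm above its foot.
- jaw (a joint): Travel of the sliding jaw in m: 0 clamped at the start, growing as it goes back along the clamp's -y (to the end block); its stop is at 0.0185. Goes to about 0.003 by itself when the wedge is drawn; beyond that it moves only when pushed with more than about 2 N, and stays where it is left.
- jaw_knob (a point): Centre of the top of the upright round wooden knob on the jaw: 14 mm diameter (17 mm collar in its lowest 4 mm), 30 mm tall, top 90 mm over the worktop, foot on the jaw's top. Moves with the jaw. At the start at clamp x 0, y -17 mm.
- hull: Loose grey plastic model ship hull, 112 mm long (x, lying across the clamp), 30 wide (y), highest fitting 30 mm over its flat bottom. Origin at the middle of its bottom, z up; stands on the clamp's cork bed 14 mm over the worktop, so its highest point is 44 mm over the worktop, below the jaw's top. The springs shift it about 3 mm when the wedge is drawn.
- kit_tray: Open printed cardboard kit-box tray, fixed, 135 mm (x) by 330 mm (y), walls 50 mm high and 2 mm thick, floor 2 mm above the worktop. Origin on the worktop under its middle. Empty but for the flat sheets on its floor.
- cement_bottle: Bystander: small white-capped bottle, 31 mm diameter, 52 mm tall, origin under its middle.
- tape: Bystander: roll of masking tape, 44 mm diameter, 30 mm tall, lying flat, origin under its middle.
- file: Bystander: needle file with a red grip, 155 mm long (its y), 9 mm wide, lying flat on the cutting mat to the right of the clamp, origin under its middle.
- jar: Bystander: small paint jar with a dark lid, 30 mm diameter, 39 mm tall, origin under its middle; stands left of the tray.
- slot (a point): Middle of the wedge slot at the level of the clamp's tops, 60 mm over the worktop (clamp x 0, y -67 mm). The slot is closed at its ends by cheeks (clamp x 31 to 42 mm and -42 to -31, y -80 to -14). The springs pinch the wedge in it through plate, hull and jaw: drawing the wedge takes about 8 to 14 N at first, less as it rises.
- magnifier_lamp: Fixed magnifier lamp to the right of the work, 300 mm tall with its ring of about 110 mm at the top, origin on the worktop at its foot. The robot starts on the far side of it: draw the tool in towards the base, at about 0.33 m height, to swing past it.
Not all that is in view belongs to the job. What is meant by the wedge is not blue or purple, and is the larger of those in its own colour.

How it is judged:
On the way, in this order (a step that is already met when the one before it is completed fails the run):
1. the wedge is drawn up clear of the clamp (its foot over the clamp's tops) (z of wedge in the frame of clamp above 0.066 m), for 0.1 s.
2. the wedge is set down inside the tray and let go (x of wedge in the frame of kit_tray between -0.066 and 0.066 m and y of wedge in the frame of kit_tray between -0.163 and 0.163 m and x of wedge_top in the frame of kit_tray between -0.066 and 0.066 m and y of wedge_top in the frame of kit_tray between -0.163 and 0.163 m and z of wedge in the frame of kit_tray below 0.035 m and linear speed of wedge below 0.03 m/s and contact force between each of the arm, the fingers and wedge below 0.1 N), for 0.2 s.
At the end, for the whole second after the job is handed in: The jaw is pushed back to within 2 mm of its stop; the wedge rests, standing or lying, inside the tray; the hull stands upright on the clamp's bed within 12 mm of where it was clamped; everything at rest (value of joint jaw above 0.0165 m and x of wedge in the frame of kit_tray between -0.066 and 0.066 m and y of wedge in the frame of kit_tray between -0.163 and 0.163 m and x of wedge_top in the frame of kit_tray between -0.066 and 0.066 m and y of wedge_top in the frame of kit_tray between -0.163 and 0.163 m and z of wedge in the frame of kit_tray below 0.035 m and linear speed of wedge below 0.03 m/s and distance of hull from where it was at the start of the episode below 0.012 m and angle between hull's own z axis and vertical below 0.15 rad and linear speed of hull below 0.02 m/s); the robot touches nothing.
It fails at once if the wedge is dropped (falls freely more than about 5 cm) (linear speed of wedge above 1 m/s and contact force between the fingers and wedge below 0.05 N).
It fails at once if the hull is moved more than 20 mm or tipped (distance of hull from where it was at the start of the episode above 0.02 m or angle between hull's own z axis and vertical above 0.35 rad).
It fails at once if a bystander is moved more than 30 mm (distance of any of cement_bottle, tape, file, jar from where it was at the start of the episode above 0.03 m).
It also fails if it takes over 43 s, if anything falls off the work surface, if the arm or the gripper's body presses on something with over 40 N, if the wrist force passes 120 N, or if a joint passes its speed limit or range.

## Working session

There is one attempt and no reset: what is moved stays moved. The work goes in short steps, Python scripts to look and compute and a shell command to move; the robot and the scene stay as the last step left them, time stands still between calls to the robot, and variables do not carry over. Pictures are saved under pics/ and viewed, at most 10 in all, crops included, and the job is handed in when it is done.

```bash
mkdir -p pics; ls; python3 - <<'E'
from bench import r, grab_frame, camera_info
import cv2,numpy as np
for n in("top","side"):
    p,d=grab_frame(n); cv2.imwrite(f"pics/{n}0.png",p); np.save(f"pics/{n}0.npy",d)
    c=camera_info(n); print(n,c["camera_matrix"],c["R"],c["t"], -c["R"].T@c["t"])
print(r.get_obs())
E
```

```text
pics
top [[396.57488068   0.         259.6011898 ]
 [  0.         396.57488068 182.99252835]
 [  0.           0.           1.        ]] [[ 0.02983943 -0.9995435  -0.00473369]
 [-0.98444414 -0.02856766 -0.17335979]
 [ 0.17314542  0.00983301 -0.98484718]] [-0.03294445  0.55146829  0.94984653] [ 0.3794112  -0.02651511  1.03090016]
side [[405.11194524   0.         260.41924593]
 [  0.         405.11194524 189.76796462]
 [  0.           0.           1.        ]] [[-0.40465806 -0.91445079  0.00562183]
 [-0.67698254  0.2954306  -0.6741034 ]
 [ 0.61477353 -0.27658726 -0.7386156 ]] [0.19606204 0.40668844 0.60716742] [-0.01861139  0.22707565  0.72151116]
{'clock': 0.1, 'joints': array([ 1.11888093,  0.47771262,  0.02234223,  1.55634793, -0.01151733,
        1.10929554, -0.08313258]), 'qvel': array([ 0.00092372, -0.00016017, -0.00014967, -0.00234454, -0.00104599,
       -0.00158839, -0.00139242]), 'tau': array([ 5.49172692e-03, -5.97753239e+01,  1.61410119e+00, -2.81953955e+01,
        1.27915945e-02,  5.01187387e-03, -2.12217896e-05]), 'tcp_pos': array([ 0.22739277, -0.63510646,  0.30302802]), 'orientation': array([-3.09372442e+00, -5.37105038e-01,  5.97729494e-04]), 'contact_force': array([-0.07149909, -1.04553811,  0.50684153]), 'moment': array([-0.02188717,  0.02606041,  0.01096407]), 'gripper_force': 0.0, 'grip_width': 0.08567578092593801}
```

View pics/top0.png

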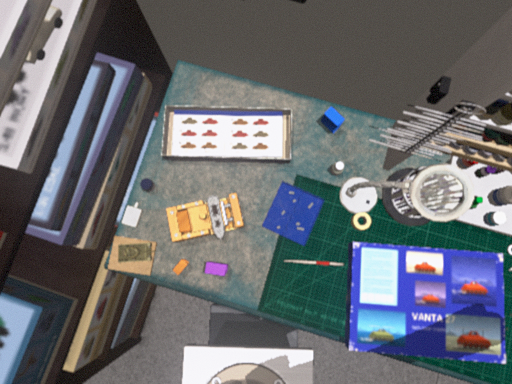

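View pics/side0.png

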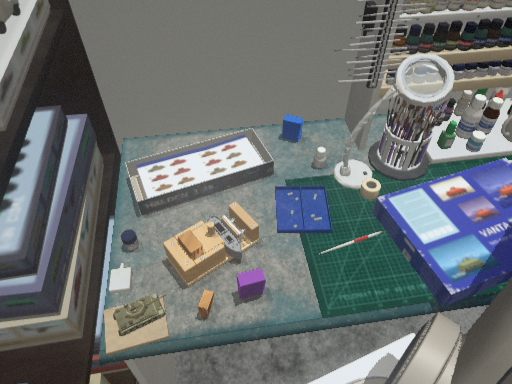

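Top view: the clamp is around (205,217), with its fence on the right at (235,208) and the wedge near (183,219). The tray is at (228,135), and the small orange decoy at (180,267). The lamp stands at right. Next I measure the clamp from depth in both views.

```bash
cat > h.py <<'E'
import cv2,numpy as np
from bench import r, grab_frame, camera_info
def cloud(n,d):
    c=camera_info(n);K=c["camera_matrix"];v,u=np.mgrid[0:384,0:512]
    P=np.stack([(u-K[0,2])*d/K[0,0],(v-K[1,2])*d/K[1,1],d],-1)
    return (P-c["t"])@c["R"]
def proj(n,X):
    c=camera_info(n);q=(np.atleast_2d(X)@c["R"].T+c["t"])@c["camera_matrix"].T
    return q[:,:2]/q[:,2:]
E
python3 - <<'E'
from h import *
for n,box in(("top",(160,180,255,250)),("side",(155,195,265,290))):
    p=cv2.imread(f"pics/{n}0.png");d=np.load(f"pics/{n}0.npy");W=cloud(n,d)
    x0,y0,x1,y1=box;Z=W[y0:y1,x0:x1]
    for lo,hi in((.052,.068),(.072,.084),(.085,.095)):
        m=(Z[...,2]>lo)&(Z[...,2]<hi);P=Z[m];
        print(n,lo,m.sum(),P.mean(0).round(4),np.median(P[:,2]).round(4),cv2.minAreaRect(P[:,:2].astype(np.float32)*1000))
    ii=p[y0:y1,x0:x1]
    zz=cv2.applyColorMap(np.clip(Z[...,2]*2500,0,255).astype(np.uint8),cv2.COLORMAP_JET)
    cv2.imwrite(f"pics/{n}c.png",cv2.resize(np.vstack([ii,zz]),None,fx=4,fy=4,interpolation=cv2.INTER_CUBIC)[:600] if 0 else cv2.resize(np.hstack([ii,zz]),None,fx=3.6,fy=3.6,interpolation=cv2.INTER_NEAREST))
a,b=[cv2.imread(f"pics/{n}c.png") for n in("top","side")]
w=max(a.shape[1],b.shape[1]);f=lambda i:cv2.copyMakeBorder(i,0,0,0,w-i.shape[1],cv2.BORDER_CONSTANT)
cv2.imwrite("pics/c1.png",np.vstack([f(a),f(b)]));print(a.shape,b.shape)
T=cloud("top",np.load("pics/top0.npy"));z=T[...,2][100:170,155:300];P=T[100:170,155:300][(z>.042)&(z<.06)]
print("tray",len(P),cv2.minAreaRect(P[:,:2].astype(np.float32)*1000))
L=T[150:240,335:480];print("lamp",L[L[...,2]>.2].mean(0), L[L[...,2]>.2].min(0),L[L[...,2]>.2].max(0))
E
```

```text
top 0.052 1368 [0.4603 0.1284 0.0599] 0.0602 ((464.1456604003906, 117.2779312133789), (84.12272644042969, 178.25741577148438), 14.525489807128906)
top 0.072 237 [0.4509 0.1631 0.0783] 0.0783 ((456.2618103027344, 144.26248168945312), (48.04166030883789, 69.75505828857422), 14.407865524291992)
top 0.085 29 [0.4644 0.1165 0.0896] 0.0893 ((464.8890686035156, 116.70545196533203), (12.08124828338623, 11.912930488586426), 3.7537050247192383)
side 0.052 2179 [0.4323 0.1249 0.0597] 0.0599 ((412.6505126953125, 104.76544189453125), (190.88197326660156, 178.03927612304688), 13.992947578430176)
side 0.072 356 [0.4495 0.1617 0.0775] 0.0776 ((455.8744812011719, 145.0909423828125), (49.92045593261719, 69.39399719238281), 14.202662467956543)
side 0.085 39 [0.463  0.1182 0.089 ] 0.0894 ((463.003173828125, 118.05300903320312), (12.193094253540039, 12.193943977355957), 68.91321563720703)
(252, 684, 3) (342, 792, 3)
tray 786 ((685.233642578125, 72.00267028808594), (330.3326416015625, 136.5951385498047), 89.86115264892578)
lamp [ 0.5092867  -0.35744457  0.28279092] [ 0.3794112  -0.42132187  0.20035644] [ 0.60510944 -0.02651511  1.03090016]
```

View pics/c1.png

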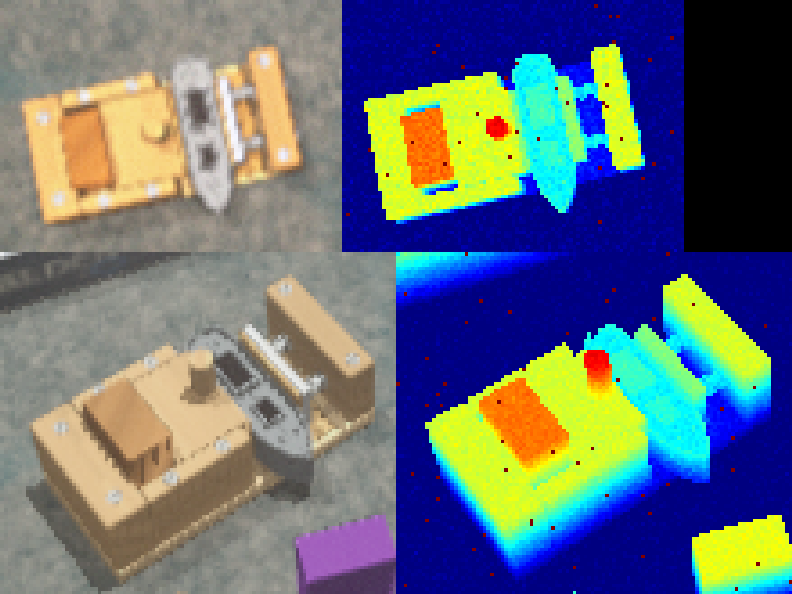

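The two views agree. The clamp centre (clamp y −17) is at (464,117) mm, turned 14.5°, and its −y points along world +y. The slot middle is at about (452,166) mm, the wedge top at z≈78 mm, the clamp tops at 60 mm and the knob at 89.5 mm. The tray centre is (685,72) mm, and its long side lies along world y. I now draw the tool in.

The rows are not in the units I measure in: shifts go in shares of 250 mm and turns go in shares of 2 pi rad. I convert before sending: -0.23 m / 0.25 = -0.92, -0.192 m / 0.25 = -0.768.

```bash
echo '{"sx":[0,0,0,0,0],"sy":[-0.192,-0.384,-0.576,-0.768,-0.92],"sz":[-0.028,-0.056,-0.084,-0.112,-0.12],"rx":[0,0,0,0,0],"ry":[0,0,0,0,0],"rz":[0,0,0,0,0]}' | python3 -m pendant 0.085
```

```text
clock: 0.6
tcp_pos: [0.149, -0.4166, 0.334]
orientation: [-3.095, -0.537, 0.0]
contact_force: [0.1, -0.6, 0.4]
grip_width: 0.0853
gripper_force: 0.0
```

Converted, 0.211 m / 0.25 = 0.844, 0.171 m / 0.25 = 0.684, -0.5 rad / 6.2832 = -0.0796.

```bash
echo '{"sx":[0.176,0.348,0.52,0.684,0.844],"sy":[-0.008,-0.036,-0.08,-0.14,-0.216],"sz":[0,0,0,0,0],"rx":[0,0,0,0,0],"ry":[0,0,0,0,0],"rz":[-0.0159,-0.0318,-0.0477,-0.0637,-0.0796]}' | python3 -m pendant
echo '{"sx":[0.176,0.348,0.52,0.684,0.844],"sy":[-0.008,-0.036,-0.08,-0.14,-0.216],"sz":[0,0,0,0,0],"rx":[0,0,0,0,0],"ry":[0,0,0,0,0],"rz":[-0.0159,-0.0318,-0.0477,-0.0637,-0.0796]}' | python3 -m pendant
echo '{"sx":[0.176,0.348,0.52,0.684,0.844],"sy":[-0.008,-0.036,-0.08,-0.14,-0.216],"sz":[0,0,0,0,0],"rx":[0,0,0,0,0],"ry":[0,0,0,0,0],"rz":[-0.0159,-0.0318,-0.0477,-0.0637,-0.0764]}' | python3 -m pendant
```

```text
clock: 1.1
tcp_pos: [0.3316, -0.2958, 0.3338]
orientation: [2.864, 1.292, 0.0]
contact_force: [0.9, 0.2, -0.0]
grip_width: 0.085
gripper_force: 0.0
clock: 1.6
tcp_pos: [0.4308, -0.1018, 0.3338]
orientation: [-2.455, -1.96, -0.0]
contact_force: [1.4, -0.7, 0.6]
grip_width: 0.085
gripper_force: 0.0
clock: 2.1
tcp_pos: [0.4249, 0.1159, 0.3338]
orientation: [-1.919, -2.487, -0.0]
contact_force: [0.8, 0.3, 0.2]
grip_width: 0.085
gripper_force: 0.0
```

```bash
cat >> h.py <<'E'
from scipy.spatial.transform import Rotation as Ro
def delta(X,tip=None):
    "tool-axis shift bringing TCP from here to X"
    o=r.get_obs();Rm=Ro.from_rotvec(o["orientation"]).as_matrix()
    return (Rm.T@(np.array(X)-o["tcp_pos"])).round(4)
E
python3 - <<'E'
from h import *
for n in("top","side"):
    W=cloud(n,np.load(f"pics/{n}0.npy")).reshape(-1,3)
    m=(abs(W[:,2]-.078)<.004)&(np.hypot(W[:,0]-.4516,W[:,1]-.1657)<.04)
    P=W[m].astype(np.float32);print(n,len(P),cv2.minAreaRect(P[:,:2]*1000),np.median(P[:,2]))
print(delta([.4516,.1645,.2]),r.get_obs()["tcp_pos"])
E
```

```text
top 230 ((451.0848388671875, 164.41241455078125), (48.044429779052734, 28.142688751220703), 14.395698547363281) 0.07831462
side 315 ((450.9447326660156, 164.82179260253906), (50.096717834472656, 28.21829605102539), 13.430272102355957) 0.07765206
[0.0402 0.0382 0.1338] [0.42486173 0.11591463 0.33382457]
```

Converted, 0.17 m / 0.25 = 0.68, 0.04 m / 0.25 = 0.16.

```bash
echo '{"sx":[0.08,0.16,0.16,0.16,0.16],"sy":[0.076,0.152,0.152,0.152,0.152],"sz":[0.12,0.24,0.432,0.624,0.68],"rx":[0,0,0,0,0],"ry":[0,0,0,0,0],"rz":[0,0,0,0,0]}' | python3 -m pendant 0.062
echo '{"sx":[0,0],"sy":[0,0],"sz":[0,0],"rx":[0,0],"ry":[0,0],"rz":[0,0]}' | python3 -m pendant
python3 - <<'E'
from h import *
print(delta([.4511,.1645,.137]))
for n,b in(("top",(150,150,270,260)),("side",(150,150,280,290))):
    p,d=grab_frame(n);cv2.imwrite(f"pics/{n}1.png",cv2.resize(p[b[1]:b[3],b[0]:b[2]],None,fx=3.,fy=3.,interpolation=cv2.INTER_CUBIC))
a,b=cv2.imread("pics/top1.png"),cv2.imread("pics/side1.png")
a=cv2.copyMakeBorder(a,0,b.shape[0]-a.shape[0],0,0,cv2.BORDER_CONSTANT);cv2.imwrite("pics/v1.png",np.hstack([a,b]))
E
```

```text
clock: 2.6
tcp_pos: [0.4493, 0.1613, 0.1597]
orientation: [-1.92, -2.481, 0.011]
contact_force: [-0.4, -0.0, -0.2]
grip_width: 0.0622
gripper_force: 0.0
clock: 2.8
tcp_pos: [0.4529, 0.1629, 0.1654]
orientation: [1.923, 2.483, 0.003]
contact_force: [-0.5, 0.5, 0.4]
grip_width: 0.0622
gripper_force: 0.0
[ 0.002  -0.0014  0.0284]
```

View pics/v1.png

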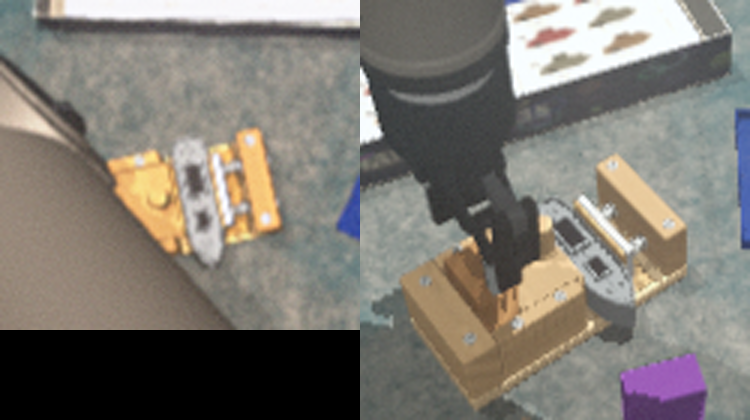

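The side view shows the fingers straddling the wedge ends at roughly (490,280), above the cheeks. I lower slowly and feel for the cheeks.

Converted, 0.022 m / 0.25 = 0.088, 0.016 m / 0.25 = 0.064.

```bash
echo '{"sx":[0.008,0.008,0.008,0.008],"sy":[-0.006,-0.006,-0.006,-0.006],"sz":[0.032,0.064,0.088,0.088],"rx":[0,0,0,0],"ry":[0,0,0,0],"rz":[0,0,0,0]}' | python3 -m pendant
echo '{"sx":[0,0,0,0],"sy":[0,0,0,0],"sz":[0.012,0.02,0.02,0.02],"rx":[0,0,0,0],"ry":[0,0,0,0],"rz":[0,0,0,0]}' | python3 -m pendant
python3 - <<'E'
from h import *
print(delta([.4511,.1645,.137]))
p,d=grab_frame("side");W=cloud("side",d)
f=proj("side",[[.4511-.035*.968,.1645-.035*.25,.062]])[0].astype(int);print(f)
Z=W[f[1]-18:f[1]+8,f[0]-14:f[0]+10];
# dark finger pixels
g=p[f[1]-18:f[1]+8,f[0]-14:f[0]+10].max(-1)
m=(g<70);print(np.c_[Z[m][:,2]].min(),np.sort(Z[m][:,2])[:15].round(4))
E
```

```text
clock: 3.3
tcp_pos: [0.4495, 0.1637, 0.141]
orientation: [-1.923, -2.483, 0.002]
contact_force: [0.0, -0.8, 0.8]
grip_width: 0.0621
gripper_force: 0.0
clock: 3.7
tcp_pos: [0.4501, 0.1641, 0.1369]
orientation: [1.923, 2.484, 0.0]
contact_force: [-1.0, -0.8, -0.6]
grip_width: 0.0618
gripper_force: 0.0
[ 0.0001  0.001  -0.0001]
[200 256]
0.07862816244871779 [0.0786 0.0793 0.0795 0.0799 0.0802 0.0803 0.0816 0.0822 0.0827 0.0828
 0.0836 0.0838 0.0841 0.0848 0.0849]
```

Converted, 0.002 m / 0.25 = 0.008, 0.001 m / 0.25 = 0.004.

```bash
echo '{"sx":[0,0,0],"sy":[0.004,0.004,0.004],"sz":[0.008,0.008,0.008],"rx":[0,0,0],"ry":[0,0,0],"rz":[0,0,0]}' | python3 -m pendant
echo '{"sx":[0,0,0],"sy":[0,0,0],"sz":[0.008,0.008,0.008],"rx":[0,0,0],"ry":[0,0,0],"rz":[0,0,0]}' | python3 -m pendant 0.054
python3 - <<'E'
from h import *
p,d=grab_frame("side");cv2.imwrite("pics/v2.png",cv2.resize(p[210:290,155:265],None,fx=6,fy=6,interpolation=cv2.INTER_CUBIC))
E
```

```text
clock: 4.05
tcp_pos: [0.4511, 0.1643, 0.1349]
orientation: [-1.923, -2.484, 0.0]
contact_force: [0.3, -0.1, -0.4]
grip_width: 0.0623
gripper_force: 0.0
clock: 4.35
tcp_pos: [0.451, 0.1643, 0.1328]
orientation: [-1.923, -2.484, 0.0]
contact_force: [-0.4, -0.4, 0.1]
grip_width: 0.0536
gripper_force: 0.0
```

View pics/v2.png

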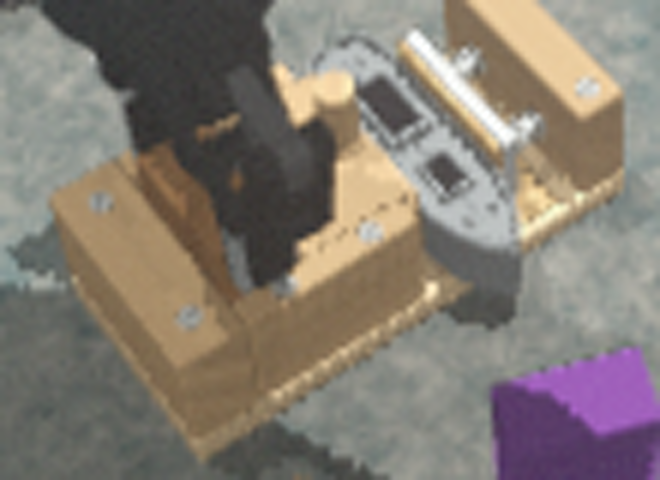

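The near finger now reaches almost to the cheek top, around (265,280), beside the wedge's end face. I close on it here.

```bash
echo '{"sx":[0,0,0,0,0],"sy":[0,0,0,0,0],"sz":[0,0,0,0,0],"rx":[0,0,0,0,0],"ry":[0,0,0,0,0],"rz":[0,0,0,0,0]}' | python3 -m pendant 0.03 100
echo '{"sx":[0,0,0,0,0],"sy":[0,0,0,0,0],"sz":[0,0,-0.008,-0.016,-0.024],"rx":[0,0,0,0,0],"ry":[0,0,0,0,0],"rz":[0,0,0,0,0]}' | python3 -m pendant
```

```text
clock: 4.9
tcp_pos: [0.4511, 0.1644, 0.1334]
orientation: [1.923, 2.483, -0.0]
contact_force: [-1.4, -1.2, 6.2]
grip_width: 0.0454
gripper_force: 102.5
clock: 5.4
tcp_pos: [0.4505, 0.1642, 0.1386]
orientation: [-1.923, -2.483, 0.001]
contact_force: [-0.6, 0.5, -6.3]
grip_width: 0.0455
gripper_force: 103.6
```

```bash
echo '{"sx":[0,0,0,0,0],"sy":[0,0,0,0,0],"sz":[-0.016,-0.036,-0.06,-0.088,-0.12],"rx":[0,0,0,0,0],"ry":[0,0,0,0,0],"rz":[0,0,0,0,0]}' | python3 -m pendant
echo '{"sx":[0,0,0,0,0],"sy":[0,0,0,0,0],"sz":[-0.048,-0.096,-0.144,-0.192,-0.22],"rx":[0,0,0,0,0],"ry":[0,0,0,0,0],"rz":[0,0,0,0,0]}' | python3 -m pendant
python3 - <<'E'
from h import *
p,d=grab_frame("side");cv2.imwrite("pics/v3.png",cv2.resize(p[150:290,120:280],None,fx=4,fy=4,interpolation=cv2.INTER_CUBIC))
E
```

```text
clock: 5.9
tcp_pos: [0.4515, 0.1644, 0.17]
orientation: [1.923, 2.483, 0.001]
contact_force: [-1.0, 0.4, -0.9]
grip_width: 0.0457
gripper_force: 104.2
clock: 6.4
tcp_pos: [0.4514, 0.1645, 0.2254]
orientation: [1.923, 2.483, 0.002]
contact_force: [0.1, 0.2, -1.4]
grip_width: 0.0458
gripper_force: 104.2
```

View pics/v3.png

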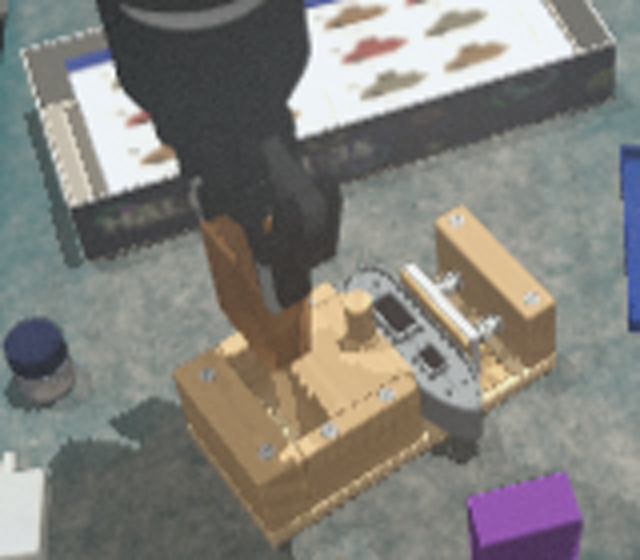

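The wedge is drawn out and held, with its foot about 48 mm over the clamp tops, and the hull is still in place. I carry it to the tray at about (0.685, 0.12).

Converted, 0.158 m / 0.25 = 0.632, 0.125 m / 0.25 = 0.5.

```bash
echo '{"sx":[-0.04,-0.1,-0.168,-0.232,-0.296],"sy":[0.08,0.216,0.36,0.5,0.632],"sz":[0,0,0,0,0],"rx":[0,0,0,0,0],"ry":[0,0,0,0,0],"rz":[0,0,0,0,0]}' | python3 -m pendant
echo '{"sx":[-0.06,-0.108,-0.108,-0.108,-0.108],"sy":[0.128,0.228,0.228,0.228,0.228],"sz":[0,0,0.08,0.16,0.24],"rx":[0,0,0,0,0],"ry":[0,0,0,0,0],"rz":[0,0,0,0,0]}' | python3 -m pendant
echo '{"sx":[0,0,0,0,0],"sy":[0,0,0,0,0],"sz":[0.04,0.08,0.12,0.144,0.144],"rx":[0,0,0,0,0],"ry":[0,0,0,0,0],"rz":[0,0,0,0,0]}' | python3 -m pendant
```

```text
clock: 6.95
tcp_pos: [0.624, 0.1316, 0.2235]
orientation: [-1.924, -2.483, 0.001]
contact_force: [0.0, 0.3, -0.7]
grip_width: 0.0455
gripper_force: 104.3
clock: 7.45
tcp_pos: [0.6844, 0.1201, 0.1626]
orientation: [-1.923, -2.483, 0.001]
contact_force: [0.0, -0.3, -0.2]
grip_width: 0.0459
gripper_force: 104.3
clock: 7.95
tcp_pos: [0.6841, 0.1202, 0.1272]
orientation: [-1.923, -2.484, 0.001]
contact_force: [-0.7, -0.3, -0.1]
grip_width: 0.0457
gripper_force: 104.3
```

Now I lower slowly to contact.

Converted, 0.005 m / 0.25 = 0.02, 0.004 m / 0.25 = 0.016.

```bash
echo '{"sx":[0,0,0,0,0],"sy":[0,0,0,0,0],"sz":[0.008,0.016,0.02,0.02,0.02],"rx":[0,0,0,0,0],"ry":[0,0,0,0,0],"rz":[0,0,0,0,0]}' | python3 -m pendant
for i in 1 ; do echo '{"sx":[0,0,0,0],"sy":[0,0,0,0],"sz":[0.004,0.008,0.008,0.008],"rx":[0,0,0,0],"ry":[0,0,0,0],"rz":[0,0,0,0]}' | python3 -m pendant; done
```

```text
clock: 8.45
tcp_pos: [0.6846, 0.1204, 0.1231]
orientation: [1.923, 2.484, 0.0]
contact_force: [0.6, 0.1, -1.1]
grip_width: 0.0459
gripper_force: 104.3
clock: 8.85
tcp_pos: [0.6845, 0.1203, 0.1209]
orientation: [-1.923, -2.484, 0.0]
contact_force: [0.9, -0.5, -1.2]
grip_width: 0.0458
gripper_force: 104.3
```

Converted, 0.0015 m / 0.25 = 0.006, 0.001 m / 0.25 = 0.004.

```bash
echo '{"sx":[0,0,0,0],"sy":[0,0,0,0],"sz":[0.004,0.006,0.006,0.006],"rx":[0,0,0,0],"ry":[0,0,0,0],"rz":[0,0,0,0]}' | python3 -m pendant
echo '{"sx":[0,0,0,0],"sy":[0,0,0,0],"sz":[0.004,0.006,0.006,0.006],"rx":[0,0,0,0],"ry":[0,0,0,0],"rz":[0,0,0,0]}' | python3 -m pendant
```

```text
clock: 9.25
tcp_pos: [0.6845, 0.1204, 0.1195]
orientation: [1.923, 2.484, 0.0]
contact_force: [-1.3, 0.1, 0.2]
grip_width: 0.0451
gripper_force: 104.7
clock: 9.65
tcp_pos: [0.6845, 0.1204, 0.1195]
orientation: [1.923, 2.483, -0.0]
contact_force: [-4.6, -0.8, 10.5]
grip_width: 0.0455
gripper_force: 105.9
```

Contact at z 0.1195. I ease off and release.

Converted, -0.001 m / 0.25 = -0.004.

```bash
echo '{"sx":[0,0],"sy":[0,0],"sz":[-0.004,-0.004],"rx":[0,0],"ry":[0,0],"rz":[0,0]}' | python3 -m pendant - 20
echo '{"sx":[0,0,0,0,0],"sy":[0,0,0,0,0],"sz":[0,0,0,0,0],"rx":[0,0,0,0,0],"ry":[0,0,0,0,0],"rz":[0,0,0,0,0]}' | python3 -m pendant 0.064
echo '{"sx":[0,0,0,0,0],"sy":[0,0,0,0,0],"sz":[-0.04,-0.1,-0.2,-0.32,-0.48],"rx":[0,0,0,0,0],"ry":[0,0,0,0,0],"rz":[0,0,0,0,0]}' | python3 -m pendant
echo '{"sx":[0,0,0,0,0],"sy":[-0.12,-0.28,-0.44,-0.6,-0.64],"sz":[0,0,0,0,0],"rx":[0,0,0,0,0],"ry":[0,0,0,0,0],"rz":[0,0,0,0,0]}' | python3 -m pendant 
echo '{"sx":[0],"sy":[0],"sz":[0],"rx":[0],"ry":[0],"rz":[0]}' | python3 -m pendant 0
python3 - <<'E'
from h import *
for n,b in(("top",(150,90,310,250)),("side",(110,120,290,290))):
    p,d=grab_frame(n);cv2.imwrite(f"pics/{n}1.png",cv2.resize(p[b[1]:b[3],b[0]:b[2]],(400,400),interpolation=cv2.INTER_CUBIC))
    W=cloud(n,d).reshape(-1,3)
    m=(abs(W[:,2]-.064)<.006)&(np.hypot(W[:,0]-.6845,W[:,1]-.12)<.06);print(n,m.sum(),W[m].mean(0) if m.any() else 0)
    m=(abs(W[:,2]-.0895)<.003)&(np.hypot(W[:,0]-.464,W[:,1]-.117)<.04);print("knob",m.sum(),W[m].mean(0) if m.any() else 0)
cv2.imwrite("pics/v4.png",np.hstack([cv2.imread("pics/top1.png"),cv2.imread("pics/side1.png")]))
E
```

```text
clock: 9.85
tcp_pos: [0.6845, 0.1204, 0.1195]
orientation: [1.923, 2.484, 0.0]
contact_force: [-2.4, -0.7, 6.3]
grip_width: 0.0456
gripper_force: 105.2
clock: 10.35
tcp_pos: [0.6844, 0.1203, 0.1187]
orientation: [-1.923, -2.484, 0.0]
contact_force: [-0.3, -0.4, -0.4]
grip_width: 0.0642
gripper_force: 0.0
clock: 10.85
tcp_pos: [0.6839, 0.1202, 0.2402]
orientation: [-1.923, -2.483, 0.002]
contact_force: [1.3, 0.1, 0.1]
grip_width: 0.0641
gripper_force: 0.0
clock: 11.35
tcp_pos: [0.526, 0.0793, 0.2398]
orientation: [1.922, 2.484, -0.004]
contact_force: [0.7, -0.2, 0.5]
grip_width: 0.0636
gripper_force: 0.0
clock: 11.45
tcp_pos: [0.5289, 0.0799, 0.2403]
orientation: [1.922, 2.482, 0.0]
contact_force: [0.1, -0.5, 0.6]
grip_width: 0.0507
gripper_force: 0.0
top 0 0
knob 0 0
side 198 [0.68099682 0.12151272 0.06298019]
knob 37 [0.46215722 0.1203162  0.08933791]
```

View pics/v4.png

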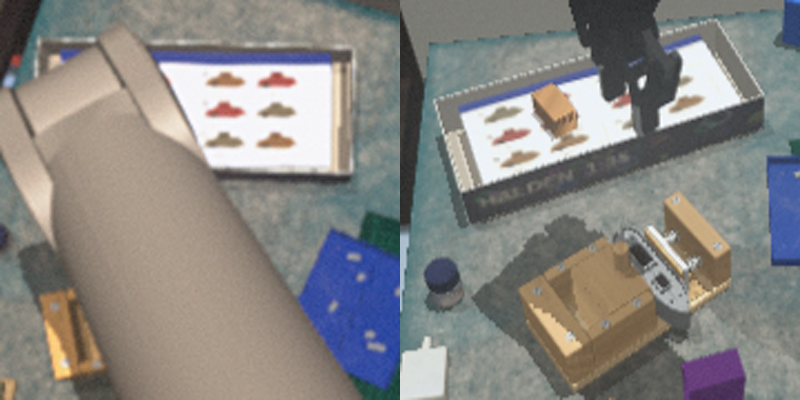

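The wedge stands upright in the tray at about (0.681, 0.121), and the knob has moved about 2.5 mm, as expected. With the fingers closed, I go down on the hull side of the knob with the tips above the hull, then push along clamp −y (tool +x).

Converted, 0.065 m / 0.25 = 0.26, -0.053 m / 0.25 = -0.212.

```bash
echo '{"sx":[0.04,0.116,0.116,0.116,0.116],"sy":[-0.072,-0.212,-0.212,-0.212,-0.212],"sz":[0,0,0.1,0.2,0.26],"rx":[0,0,0,0,0],"ry":[0,0,0,0,0],"rz":[0,0,0,0,0]}' | python3 -m pendant 0
echo '{"sx":[0,0],"sy":[0,0],"sz":[0,0],"rx":[0,0],"ry":[0,0],"rz":[0,0]}' | python3 -m pendant
python3 - <<'E'
from h import *
print(delta([.4699,.095,.145]))
E
```

```text
clock: 12.05
tcp_pos: [0.4719, 0.0957, 0.1728]
orientation: [-1.923, -2.484, -0.001]
contact_force: [0.2, 0.6, -0.1]
grip_width: 0.0003
gripper_force: 0.0
clock: 12.25
tcp_pos: [0.4719, 0.0957, 0.1742]
orientation: [-1.923, -2.484, -0.001]
contact_force: [-0.1, -0.2, 0.8]
grip_width: -0.0
gripper_force: 0.0
[-0.0002 -0.0021  0.0292]
```

Converted, 0.029 m / 0.25 = 0.116, 0.02 m / 0.25 = 0.08.

```bash
echo '{"sx":[0,0,0,0],"sy":[-0.008,-0.008,-0.008,-0.008],"sz":[0.04,0.08,0.116,0.116],"rx":[0,0,0,0],"ry":[0,0,0,0],"rz":[0,0,0,0]}' | python3 -m pendant
echo '{"sx":[0.012,0.024,0.036,0.048,0.048],"sy":[0,0,0,0,0],"sz":[0,0,0,0,0],"rx":[0,0,0,0,0],"ry":[0,0,0,0,0],"rz":[0,0,0,0,0]}' | python3 -m pendant
python3 - <<'E'
from h import *
p,d=grab_frame("side");cv2.imwrite("pics/v5.png",cv2.resize(p[150:290,150:280],None,fx=4,fy=4,interpolation=cv2.INTER_CUBIC))
E
```

```text
clock: 12.65
tcp_pos: [0.4683, 0.0943, 0.1436]
orientation: [-1.922, -2.483, 0.003]
contact_force: [-0.1, 0.7, 0.0]
grip_width: -0.0002
gripper_force: 0.0
clock: 13.15
tcp_pos: [0.4662, 0.1066, 0.1452]
orientation: [1.923, 2.484, 0.001]
contact_force: [-0.3, 0.0, 0.4]
grip_width: 0.0002
gripper_force: 0.2
```

View pics/v5.png

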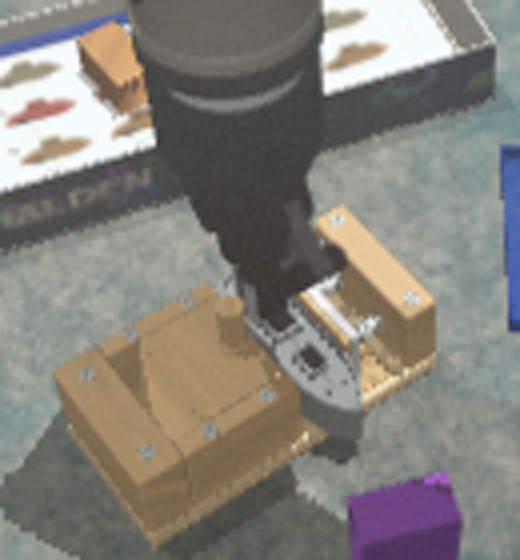

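The closed fingers are just on the hull side of the knob (230,320), in line with it and above the hull. I push on.

Converted, 0.01 m / 0.25 = 0.04, 0.008 m / 0.25 = 0.032.

```bash
echo '{"sx":[0.012,0.024,0.032,0.04,0.04],"sy":[0,0,0,0,0],"sz":[0,0,0,0,0],"rx":[0,0,0,0,0],"ry":[0,0,0,0,0],"rz":[0,0,0,0,0]}' | python3 -m pendant
echo '{"sx":[0.008,0.016,0.016,0.016],"sy":[0,0,0,0],"sz":[0,0,0,0],"rx":[0,0,0,0],"ry":[0,0,0,0],"rz":[0,0,0,0]}' | python3 -m pendant
```

```text
clock: 13.7
tcp_pos: [0.4635, 0.1164, 0.1449]
orientation: [-1.923, -2.484, -0.001]
contact_force: [-0.1, -0.4, 0.6]
grip_width: 0.0001
gripper_force: 0.3
clock: 14.1
tcp_pos: [0.4632, 0.1177, 0.1449]
orientation: [1.925, 2.48, -0.003]
contact_force: [2.9, -7.9, 2.3]
grip_width: 0.0
gripper_force: 4.1
```

Force rose to 8 N exactly where the stop was predicted. One more nudge, then back off, go up and check.

Converted, 0.002 m / 0.25 = 0.008, 0.001 m / 0.25 = 0.004.

```bash
echo '{"sx":[0.004,0.008,0.008],"sy":[0,0,0],"sz":[0,0,0],"rx":[0,0,0],"ry":[0,0,0],"rz":[0,0,0]}' | python3 -m pendant
echo '{"sx":[-0.02,-0.048,-0.048,-0.048,-0.048],"sy":[0,0,0,0,0],"sz":[0,0,-0.08,-0.2,-0.36],"rx":[0,0,0,0,0],"ry":[0,0,0,0,0],"rz":[0,0,0,0,0]}' | python3 -m pendant
echo '{"sx":[-0.16,-0.32,-0.48,-0.48,-0.48],"sy":[0,0,0,0,0],"sz":[0,0,0,0,0],"rx":[0,0,0,0,0],"ry":[0,0,0,0,0],"rz":[0,0,0,0,0]}' | python3 -m pendant
python3 - <<'E'
from h import *
im=[]
for n,b in(("top",(150,90,310,250)),("side",(110,120,290,290))):
    p,d=grab_frame(n);im.append(cv2.resize(p[b[1]:b[3],b[0]:b[2]],(400,400),interpolation=cv2.INTER_CUBIC))
    W=cloud(n,d).reshape(-1,3)
    m=(abs(W[:,2]-.0895)<.003)&(np.hypot(W[:,0]-.462,W[:,1]-.127)<.04);print(n,"knob",m.sum(),W[m].mean(0) if m.any() else 0)
cv2.imwrite("pics/v6.png",np.hstack(im))
E
```

```text
clock: 14.4
tcp_pos: [0.463, 0.118, 0.1449]
orientation: [1.925, 2.478, -0.006]
contact_force: [4.2, -12.0, 3.1]
grip_width: -0.0002
gripper_force: 6.5
clock: 14.9
tcp_pos: [0.4637, 0.1101, 0.2345]
orientation: [-1.92, -2.482, 0.003]
contact_force: [0.6, -0.6, -0.6]
grip_width: -0.0002
gripper_force: 0.0
clock: 15.4
tcp_pos: [0.4948, -0.0065, 0.2346]
orientation: [-1.925, -2.481, -0.0]
contact_force: [-1.0, 0.3, -0.1]
grip_width: 0.0
gripper_force: 0.0
top knob 22 [0.45872896 0.13439397 0.08980514]
side knob 39 [0.45814719 0.13576693 0.08946906]
```

View pics/v6.png

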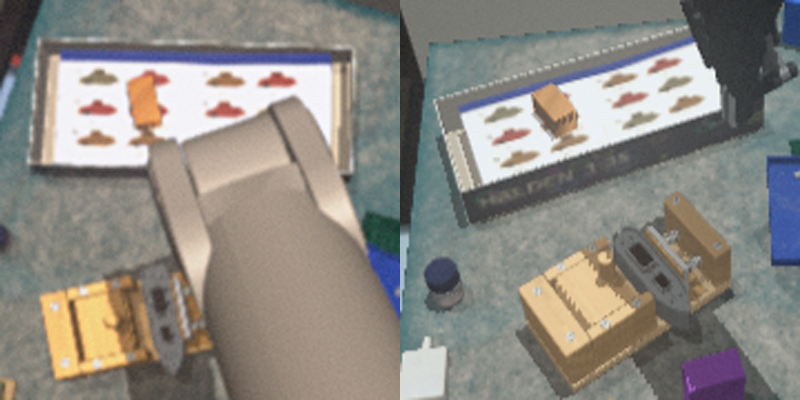

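The knob has travelled 18.2–18.8 mm, which is at the stop. The wedge stands in the tray, the hull is in place, and the arm is clear.

```bash
python3 -c "
from bench import r
print(r.hand_in())"
```

```text
the job is handed in; nothing more can be done
None
```

I handed the job in at about 15.5 s; the last pictures show the wedge standing in the tray, the jaw at its stop (18.2–18.8 mm by camera), the hull upright in place and the arm clear, but no verdict was returned.

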